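Fetch the standard jar from behind the reagent bottles and weigh it

TASK

First clear all three tall bottles out of the grey caddy and stand them together in the steel tray; only then take the short amber jar from the middle of the caddy and stand it in the middle of the balance's pan; then put every bottle back upright, wholly on the disc of its own cap's colour. Do not knock a bottle or the jar over, and leave the glass beaker alone; everything ends released and still.

Things in the scene. Friction and masses are not known exactly. Their poses are not given: they have to be found in the camera images.
- bottle_red_mid (a point): Tall loose bottle, white with a red cap and a red band: 114 mm high, body 36 mm diameter up to 71 mm, then a cone-shaped shoulder up to 80 mm, then an upright cylindrical cap 28 mm in diameter and 34 mm high that ends at the top; about 110 g. The point is on its axis half-way up, 57 mm above its foot; the middle of the cap, the best place to pinch it from above, is 40 mm above the point. z along the bottle (up).
- bottle_blue_mid (a point): Tall loose bottle, white with a blue cap and a blue band: 114 mm high, body 36 mm diameter up to 71 mm, then a cone-shaped shoulder up to 80 mm, then an upright cylindrical cap 28 mm in diameter and 34 mm high that ends at the top; about 110 g. The point is on its axis half-way up, 57 mm above its foot; the middle of the cap, the best place to pinch it from above, is 40 mm above the point. z along the bottle (up).
- bottle_green_mid (a point): Tall loose bottle, white with a green cap and a green band: 114 mm high, body 36 mm diameter up to 71 mm, then a cone-shaped shoulder up to 80 mm, then an upright cylindrical cap 28 mm in diameter and 34 mm high that ends at the top; about 110 g. The point is on its axis half-way up, 57 mm above its foot; the middle of the cap, the best place to pinch it from above, is 40 mm above the point. z along the bottle (up).
- jar_mid (a point): Short loose amber glass jar with a flat white lid, in the middle of the caddy among the three tall bottles: a plain cylinder, lid included, 40 mm in diameter, 46 mm high, about 90 g. The point is its centre, 23 mm above its foot; z up. The bottle axes stand about 58 mm from the jar's axis on three sides and are taller, so the gripper's body has no room over the jar until they are gone.
- bay_red: Fixed flat red disc, 62 mm in diameter, 3 mm thick, lying in the grey caddy: the place of the bottle with the red cap, which starts on it (the disc's edge shows round the bottle). The origin is the centre of its underside, the top 3 mm above. The caddy is a fixed grey open tray 190 x 190 mm, rim 14 mm high, floor 5 mm thick; which colour lies at which of its three places changes.
- bay_blue: Fixed flat blue disc, 62 mm in diameter, 3 mm thick, lying in the grey caddy: the place of the bottle with the blue cap, which starts on it (the disc's edge shows round the bottle). The origin is the centre of its underside, the top 3 mm above. The caddy is a fixed grey open tray 190 x 190 mm, rim 14 mm high, floor 5 mm thick; which colour lies at which of its three places changes.
- bay_green: Fixed flat green disc, 62 mm in diameter, 3 mm thick, lying in the grey caddy: the place of the bottle with the green cap, which starts on it (the disc's edge shows round the bottle). The origin is the centre of its underside, the top 3 mm above. The caddy is a fixed grey open tray 190 x 190 mm, rim 14 mm high, floor 5 mm thick; which colour lies at which of its three places changes.
- tray: Fixed, empty, square stainless-steel tray for parking the bottles: 180 x 180 mm outside, walls 5 mm thick, rim 12 mm above the bench, inner floor 5 mm above the origin. The origin is the centre of its underside; x and y run along its sides, z up. There is room for all three bottles, e.g. two 100 mm apart and the third 100 mm off.
- pan (a point): Centre of the top face of the round dark-steel weighing pan (72 mm in diameter) of a fixed white balance, 190 x 150 mm, pan top 62 mm above the bench and 6 mm above the flat housing around it. z up; x points away from the balance's display along its length.
- beaker_mid (a point): Bystander: empty loose clear glass beaker, 60 mm in diameter, 70 mm high, on the bench beyond the work. The point is on its axis half-way up. To be left alone.

How it is judged:
By the outcome, as a careful person would: the job done as asked, in the order asked, and still so for the second after the job is handed in, with the robot touching nothing.
It also fails if it takes over 144 s, if anything falls off the work surface, if the arm or the gripper's body presses on something with over 40 N, if the wrist force passes 120 N, or if a joint passes its speed limit or range.

ROBOT

A 6-joint arm with a two-finger parallel gripper is mounted at the origin on the work surface. World frame = base frame: x ahead of the robot, y to its left, z up, the work surface at z = 0. Lengths are in mm, angles in rad, forces in N, time in s.
With the tool pointing down it reaches from about 350 to 975 mm from the base axis. Payload 7.1 kg.
Tool frame: the origin (TCP) lies between the finger pads; the fingertips stand 19 mm ahead of it and the grasp point (between the pads) is the TCP; z points along the fingers, y is the line along which they close (so a half turn about z gives the same grasp; the last joint's range is limited). The gripper opens to 88 mm and grips with 3 to 60 N. Pads are 20 mm wide; open, the fingers measure 115 mm over their backs; the gripper's body (75 mm by 178 mm) begins 61 mm behind the grasp point.
Start: joints at [-1.314, 0.423, 1.63, -0, 1.089, -0.019], TCP at [170.216, -601.358, 241.675] pointing down, gripper open.
Joint ranges: [-3, 3], [-0.9, 2.11], [0.09, 2.58], [-1.31, 4.45], [0.11, 2.69], [-2.54, 2.54]. Speed limits (rad/s): [2.39, 2.39, 3.01, 3.14, 3.14, 3.14].

INTERFACE

Orientations are given as a rotation vector (axis times angle).
In Python, from workcell import ctrl gives the robot as it stands.
- The arm moves only by the tool arm_command, never from a script. Its argument "series" is a list of rows, each an object with "linear": the shift along the tool's x, y, z in m, a list of three; "turn": the turn about the tool's z in rad. A call has 1 to 10 rows; each row shifts and turns the commanded pose from where the row before left it, along the tool's axes as they then stand; what a row does not reach is not made up. A row lasts 1/10 s, in which the tool goes at most 50 mm and 8.59 degrees, less where a joint would pass 70% of its speed; a pose out of reach is approached as far as the arm can. A call with a gripper value outside its range is refused whole. "jaw" is the opening, from -1 (shut) to 1 (fully open), set as the call begins (left out, the last holds). The fingers move at their own pace and stop on an object; the grip force is fixed at half the most. Time passes only in rows, so rows that do not move let the fingers close. It gives the time, the measured TCP pose, the force, the opening and the grip force at its end, in the units of the state.
- ctrl.get_obs(): the state, without advancing time (a new reading comes with each control period).
- ctrl.get_image(name): name is "scene" or "top"; returns a dict with "frame" (420x560x3 uint8, blue, green, red), "fx", "fy", "cx", "cy" (pixels), "rvec" (rotation vector, rad) and "tvec" (3), from world to camera coordinates, as OpenCV has them. Camera axes: x right, y down, z forward; pixel columns grow to the right and rows downward; lengths in mm; the calibration is good to about 2 mm. A picture is of the moment at which its call begins. There is no depth.
- ctrl.close_job(): hands the job in; it is judged then, once.
The state is a dict: "t": time; "qpos": joint angles; "qvel": joint speeds; "joint_torque": joint torques, N m; "ee_pos": TCP position; "orientation": TCP orientation; "ft_force": force on the tool from outside, world axes, zero at the start; "moment": the same for the moment, N m; "width": finger opening in mm; "grasp_force": force on a finger pad.
Only numpy, scipy, OpenCV 4.12 (cv2) and the standard library are available. Lean on these libraries where they do the work, as an engineer would, in place of code of your own. Each camera call takes 0.05 s, during which the arm holds its last target. There are 200 camera calls.

## Working session

There is one attempt and no reset: what is moved stays moved. The work goes in short steps, Python scripts to look and compute and a tool call to move; the robot and the scene stay as the last step left them, time stands still between calls to the robot, and variables do not carry over. Pictures are saved under pics/ and viewed, at most 14 in all, crops included, and the job is handed in when it is done.

Besides the shell and the picture viewer there is one more tool, called after "Request:" as a command line: name --argument value ..., lists and objects as JSON in quotes. arm_command: Moves the arm, as the interface text tells. Its arguments: {"type":"object","properties":{"series":{"type":"array"},"jaw":{"type":"number"}},"required":["series"]}

```bash
mkdir -p pics; ls
cat > h.py <<'E'
import numpy as np, cv2
from workcell import ctrl
def cam(n):
    d=ctrl.get_image(n); d['R']=cv2.Rodrigues(np.array(d['rvec'],float))[0]; d['t']=np.array(d['tvec'],float).ravel(); return d
def ray(d,u,v):
    r=d['R'].T@np.array([(u-d['cx'])/d['fx'],(v-d['cy'])/d['fy'],1.]); return -d['R'].T@d['t'], r/np.linalg.norm(r)
def onz(d,u,v,z):
    o,r=ray(d,u,v); return o+r*(z-o[2])/r[2]
def proj(d,p):
    c=d['R']@np.array(p,float)+d['t']; return d['fx']*c[0]/c[2]+d['cx'],d['fy']*c[1]/c[2]+d['cy']
def tri(a,b):
    A=np.zeros((3,3));y=np.zeros(3)
    for o,r in(a,b):
        P=np.eye(3)-np.outer(r,r);A+=P;y+=P@o
    return np.linalg.solve(A,y)
E
python3 - <<'E'
from h import *
np.set_printoptions(precision=3,suppress=True)
for n in('scene','top'):
    d=cam(n);cv2.imwrite(f'pics/{n}0.png',d['frame']);print(n,d['fx'],d['cx'],d['cy'],-d['R'].T@d['t'],d['R'][2])
o=ctrl.get_obs();print(o)
E
```

```text
pics
scene 432.10993758971375 279.7102255221735 208.32512142884764 [988.622 552.685 781.8  ] [-0.396 -0.558 -0.729]
top 489.40280906557575 281.3801935473478 210.24824632024595 [ 536.21    -1.899 1105.245] [ 0.083 -0.027 -0.996]
{'t': 0.1, 'qpos': array([-1.314,  0.424,  1.631,  0.   ,  1.089, -0.019]), 'qvel': array([-0.   , -0.003, -0.001,  0.001, -0.001, -0.   ]), 'joint_torque': array([ -0.   , -54.561, -27.433,   0.064,   0.019,  -0.   ]), 'ee_pos': array([ 170.094, -600.947,  241.013]), 'orientation': array([-3.11 , -0.432,  0.   ]), 'ft_force': array([ 0.141, -0.126, -0.708]), 'moment': array([ 0.023, -0.018, -0.029]), 'grasp_force': 0.0, 'width': 88.09223203835687}
```

View pics/scene0.png

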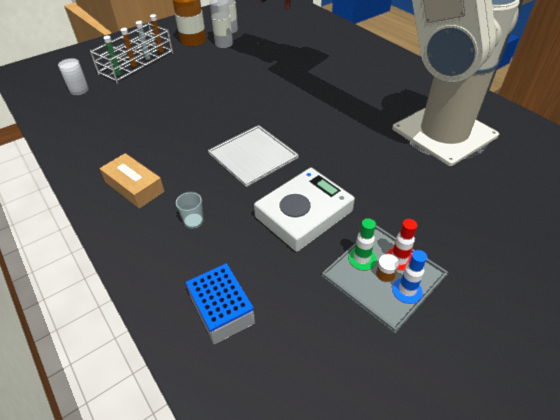

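View pics/top0.png

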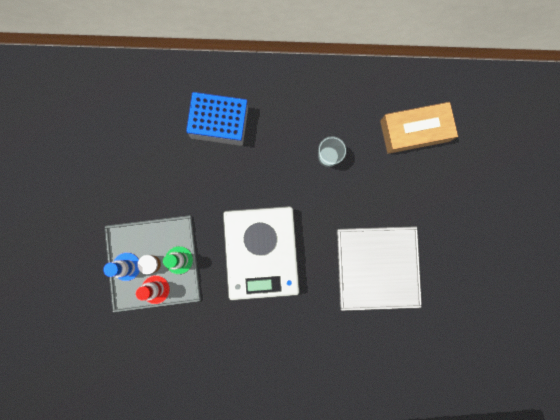

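The scene view shows the caddy at about (385,273), with caps green (368,228), red (408,229), blue (417,260) and the jar at (388,267). The balance pan is at (295,205), the tray at (253,153) and the beaker at (190,210). In the top view the caps are blue (112,269), red (146,293), green (172,261), the jar is at (148,264), pan (261,238), tray (380,268) and beaker (331,152).

```bash
cat >> h.py <<'E'
HSV={'red':[((0,130,60),(8,255,255)),((172,130,60),(180,255,255))],'blue':[((100,130,60),(125,255,255))],'green':[((50,130,50),(85,255,255))]}
ROI={'scene':(320,200,450,330),'top':(90,205,210,320)}
def blobs(d,n,c,roi=None,mn=20):
    h=cv2.cvtColor(d['frame'],cv2.COLOR_BGR2HSV); m=sum(cv2.inRange(h,a,b) for a,b in HSV[c])
    x0,y0,x1,y1=roi or ROI[n]; k=np.zeros_like(m);k[y0:y1,x0:x1]=m[y0:y1,x0:x1]
    N,l,s,ce=cv2.connectedComponentsWithStats(k); return [(s[i].tolist(),ce[i],l==i) for i in range(1,N) if s[i][4]>=mn]
def poly(d,roi,lo,hi):
    h=cv2.cvtColor(d['frame'],cv2.COLOR_BGR2HSV); m=cv2.inRange(h,lo,hi)
    x0,y0,x1,y1=roi; k=np.zeros_like(m);k[y0:y1,x0:x1]=m[y0:y1,x0:x1]
    k=cv2.morphologyEx(k,cv2.MORPH_CLOSE,np.ones((5,5)))
    cs=cv2.findContours(k,cv2.RETR_EXTERNAL,cv2.CHAIN_APPROX_NONE)[0]
    return max(cs,key=cv2.contourArea)
E
python3 - <<'E'
from h import *
np.set_printoptions(precision=1,suppress=True)
S,T=cam('scene'),cam('top')
for c in HSV:
    for n,d in(('scene',S),('top',T)):
        for s,ce,_ in blobs(d,n,c): print(c,n,s,ce)
# pan, tray, balance, jar lid
for name,rs,rt,lo,hi,z in [('tray',(200,120,305,190),(325,215,435,320),(0,0,120),(180,60,255),12),('balance',(250,165,360,250),(215,200,305,305),(0,0,150),(180,60,255),56),
   ('pan',(276,190,315,220),(240,218,282,260),(0,0,0),(180,255,110),62),('lid',(376,252,401,274),(136,254,160,276),(0,0,185),(180,60,255),54),('beaker',(165,185,215,235),(312,132,352,170),(0,0,45),(180,255,255),35)]:
    q=[]
    for n,d,r in(('scene',S,rs),('top',T,rt)):
        c=poly(d,r,lo,hi); e=cv2.minAreaRect(c) ; 
        w=np.array([onz(d,*p[0],z)[:2] for p in c],np.float32)
        print(name,n,e[0],'world',cv2.minAreaRect(w)); q.append(ray(d,*e[0]))
    print('  tri',tri(*q))
E
```

```text
red scene [400, 218, 18, 21, 269] [408.3 228.2]
red scene [387, 245, 25, 25, 232] [400.9 255.2]
red top [144, 276, 26, 28, 325] [158.7 288.6]
red top [136, 286, 17, 14, 188] [143.7 292.5]
blue scene [409, 249, 19, 22, 291] [417.9 259.8]
blue scene [392, 275, 31, 29, 499] [407.1 290.4]
blue top [115, 253, 24, 28, 305] [128.7 265. ]
blue top [103, 262, 19, 15, 212] [111.4 269.1]
green scene [360, 218, 16, 20, 248] [367.3 227.6]
green scene [349, 245, 28, 25, 383] [362.6 258.4]
green top [163, 247, 30, 27, 412] [177.3 260. ]
tray scene (253.09925842285156, 153.284423828125) world ((505.6570739746094, -251.95138549804688), (186.0740203857422, 190.43887329101562), 3.1977035999298096)
tray top (378.97808837890625, 267.9798278808594) world ((504.07781982421875, -251.93414306640625), (181.24337768554688, 181.2884979248047), 3.1345057487487793)
  tri [ 503.6 -253.     9. ]
balance scene (306.1627502441406, 204.0889434814453) world ((542.1156005859375, 23.099098205566406), (206.86175537109375, 171.56773376464844), 5.416108131408691)
balance top (260.2470397949219, 252.79397583007812) world ((532.6078491210938, 12.464027404785156), (188.61151123046875, 148.68954467773438), 5.5330939292907715)
  tri [531.   13.7  43.2]
pan scene (294.5, 205.5) world ((565.4834594726562, 14.722206115722656), (66.54468536376953, 66.52432250976562), 52.71643829345703)Traceback (most recent call last):
  File "<stdin>", line 12, in <module>
  File "h.py", line 27, in poly
    return max(cs,key=cv2.contourArea)
ValueError: max() iterable argument is empty
```

Run:
```python
from h import *
np.set_printoptions(precision=1,suppress=True)
S,T=cam('scene'),cam('top')
print(T['frame'][238,235:290:6].tolist(), T['frame'][264,136:162:3].tolist())
for c in HSV:
    a=min(blobs(S,'scene',c),key=lambda b:b[1][1])[1]
    # top: cap blob; green merges with the disc
    bs=blobs(T,'top',c); b=min(bs,key=lambda b:b[0][4])[1] if len(bs)>1 else None
    if b is not None: print(c,tri(ray(S,*a),ray(T,*b)))
    print('   scene ray z=105',onz(S,*a,105), 'top', None if b is None else onz(T,*b,112))
for name,rs,rt,lo,hi,z in [('pan',(276,190,315,220),(240,218,282,260),(0,0,0),(180,255,120),62),('lid',(376,252,401,274),(136,254,160,276),(0,0,185),(180,60,255),54)]:
    q=[]
    for n,d,r in(('scene',S,rs),('top',T,rt)):
        try: c=poly(d,r,lo,hi)
        except Exception as e: print(n,name,e);continue
        e=cv2.minEnclosingCircle(c)
        w=np.array([onz(d,*p[0],z)[:2] for p in c],np.float32)
        print(name,n,e,'world',cv2.fitEllipse(w)); q.append(ray(d,*e[0]))
    if len(q)>1:print('  tri',tri(*q))
for n,d in(('scene',S),('top',T)):
    x0,y0,x1,y1=ROI[n];cv2.imwrite(f'pics/crop_{n}.png',cv2.resize(d['frame'][y0:y1,x0:x1],None,fx=5,fy=5,interpolation=cv2.INTER_NEAREST))
```

```text
[[245, 246, 246], [244, 246, 245], [125, 119, 117], [122, 117, 117], [123, 117, 115], [123, 118, 117], [119, 112, 112], [196, 206, 202], [242, 244, 244], [242, 244, 243]] [[177, 93, 49], [223, 224, 225], [246, 246, 246], [246, 246, 246], [246, 246, 247], [246, 246, 247], [246, 246, 246], [122, 127, 133], [51, 66, 83]]
red [448.6 242.  110.1]
   scene ray z=105 [445.3 239.1 105. ] top [448.2 242.2 112. ]
blue [494.1 307.5 111.1]
   scene ray z=105 [490.8 304.5 105. ] top [493.2 308.3 112. ]
   scene ray z=105 [510.4 187.3 105. ] top None
pan scene ((294.5, 205.5), 14.714038848876953) world ((564.6318969726562, 14.043354034423828), (67.01492309570312, 69.14508819580078), 140.24668884277344)
pan top ((260.35107421875, 238.05319213867188), 15.037582397460938) world ((564.249755859375, 7.67879056930542), (45.68104934692383, 61.72882843017578), 111.2086410522461)
  tri [563.6  13.1  58.6]
lid scene ((389.5, 260.5), 10.79361629486084) world ((504.7486267089844, 252.85443115234375), (39.49036407470703, 40.51752853393555), 124.69696044921875)
lid top ((146.53012084960938, 263.7710876464844), 9.88112735748291) world ((503.339599609375, 252.8465576171875), (37.2320442199707, 40.72705078125), 112.34634399414062)
  tri [503.3 252.8  56.6]
```

View pics/crop_top.png

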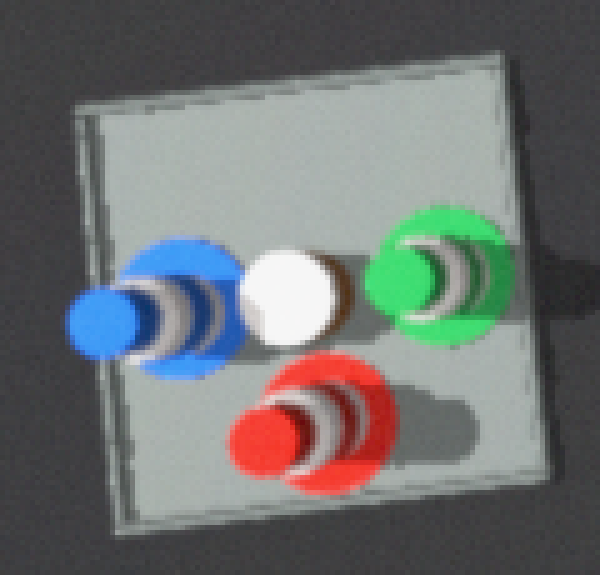

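The top crop shows the cap tops at about blue (110.8,269.4), red (143,293.4) and green (170,261.6) in full-image pixels, each leaning outward from its own disc. The jar lid sits between them.

```bash
cat >> h.py <<'E'
def go(*targets):
    o=ctrl.get_obs(); R=cv2.Rodrigues(np.array(o['orientation'],float))[0]; p=np.array(o['ee_pos'])
    print('at',p.round(1),'yaw',np.degrees(np.arctan2(R[1,0],R[0,0])).round(1),'w',round(o['width'],1),'t',o['t'])
    for t in targets:
        d=R.T@(np.array(t)-p); print(t,'tool mm',d.round(1),'len',np.linalg.norm(d).round()); p=np.array(t,float)
E
python3 - <<'E'
from h import *
np.set_printoptions(precision=1,suppress=True)
S,T=cam('scene'),cam('top')
for c,uv in dict(blue=(110.8,269.4),red=(143,293.4),green=(170,261.6)).items():
    a=min(blobs(S,'scene',c),key=lambda b:b[1][1])[1]
    print(c,tri(ray(S,*a),ray(T,*uv)),'z122',onz(T,*uv,122),'z105',onz(S,*a,105))
    # disc contour on its plane, outer edge
    for n,d in(('scene',S),('top',T)):
        b=max(blobs(d,n,c),key=lambda b:b[1][1] if n=='scene' else b[0][4])
        w=np.array([onz(d,x,y,8)[:2] for y,x in zip(*np.nonzero(b[2]))],np.float32); print('  disc',n,cv2.minEnclosingCircle(w))
go((447,241,260),(447,241,105),(447,241,260),(455,-300,260))
E
```

```text
blue [493.9 308.1 111.6] z122 [493.  306.3 122. ] z105 [490.7 304.5 105. ]
  disc scene ((492.0204772949219, 307.1083984375), 35.65239334106445)
  disc top ((495.5348205566406, 308.8003234863281), 30.629941940307617)
red [447.6 242.5 109.9] z122 [447.3 241.  122. ] z105 [445.4 239.1 105. ]
  disc scene ((441.5231628417969, 242.97238159179688), 35.109375)
  disc top ((446.6050109863281, 242.9551544189453), 30.750389099121094)
green [512.2 191.3 110.1] z122 [510.8 190.6 122. ] z105 [510.4 187.2 105. ]
  disc scene ((511.4990539550781, 189.0343017578125), 34.29887008666992)
  disc top ((512.3601684570312, 196.76937866210938), 32.402748107910156)
at [ 170.2 -601.3  241.6] yaw 15.8 w 87.5 t 0.4
(447, 241, 260) tool mm [ 495.7 -735.1  -18.3] len 887.0
(447, 241, 105) tool mm [  0.   0. 155.] len 155.0
(447, 241, 260) tool mm [  -0.   -0. -155.] len 155.0
(455, -300, 260) tool mm [-139.6  522.7   -0.1] len 541.0
```

Request:
arm_command --series '[{"linear": [0.016, -0.011, -0.002], "turn": 0}, {"linear": [0.038, -0.022, -0.002], "turn": 0}, {"linear": [0.038, -0.022, -0.002], "turn": 0}, {"linear": [0.038, -0.022, -0.002], "turn": 0}, {"linear": [0.038, -0.022, -0.002], "turn": 0}, {"linear": [0.038, -0.022, -0.002], "turn": 0}, {"linear": [0.038, -0.022, -0.002], "turn": 0}, {"linear": [0.038, -0.022, -0.002], "turn": 0}, {"linear": [0.038, -0.022, -0.002], "turn": 0}, {"linear": [0.036, -0.022, -0.002], "turn": 0}]' --jaw 0.4

```text
t: 1.4
ee_pos: [457.0, -300.8, 262.1]
orientation: [3.112, 0.433, 0.001]
ft_force: [-0.1, -0.4, 0.1]
width: 61.4
grasp_force: 0.0
```

Request:
arm_command --series '[{"linear": [0.012, -0.048, 0], "turn": 0}, {"linear": [0.012, -0.048, 0], "turn": 0}, {"linear": [0.012, -0.048, 0], "turn": 0}, {"linear": [0.012, -0.048, 0], "turn": 0}, {"linear": [0.012, -0.048, 0], "turn": 0}, {"linear": [0.012, -0.048, 0], "turn": 0}, {"linear": [0.012, -0.048, 0], "turn": 0}, {"linear": [0.012, -0.048, 0], "turn": 0}, {"linear": [0.012, -0.048, 0], "turn": 0}, {"linear": [0.012, -0.048, 0], "turn": 0}]'

```text
t: 2.4
ee_pos: [439.3, 193.8, 262.1]
orientation: [-3.111, -0.433, -0.001]
ft_force: [0.8, -0.9, -0.1]
width: 61.2
grasp_force: 0.0
```

```bash
python3 -c "
from h import *
go((447,241.5,260),(447,241.5,105))"
```

```text
at [439.3 193.8 262.1] yaw 15.8 w 61.2 t 2.4
(447, 241.5, 260) tool mm [ 20.4 -43.8   2.1] len 48.0
(447, 241.5, 105) tool mm [-1.00e-01  0.00e+00  1.55e+02] len 155.0
```

Request:
arm_command --series '[{"linear": [0.01, -0.022, 0], "turn": 0}, {"linear": [0.01, -0.022, 0.007], "turn": 0}, {"linear": [0, 0, 0.03], "turn": 0}, {"linear": [0, 0, 0.04], "turn": 0}, {"linear": [0, 0, 0.04], "turn": 0}, {"linear": [0, 0, 0.025], "turn": 0}, {"linear": [0, 0, 0.015], "turn": 0}, {"linear": [0, 0, 0], "turn": 0}]'

```text
t: 3.2
ee_pos: [445.7, 238.7, 102.9]
orientation: [3.11, 0.432, -0.007]
ft_force: [0.1, 0.4, -0.1]
width: 61.6
grasp_force: 0.0
```

Run:
```python
from h import *
go((447,241.5,105))
d=cam('scene');cv2.imwrite('pics/s1.png',cv2.resize(d['frame'][120:340,270:500],None,fx=2.7,fy=2.7))
```

```text
at [445.7 238.7 102.9] yaw 15.8 w 61.6 t 3.2
(447, 241.5, 105) tool mm [ 2.  -2.3 -2.1] len 4.0
```

View pics/s1.png

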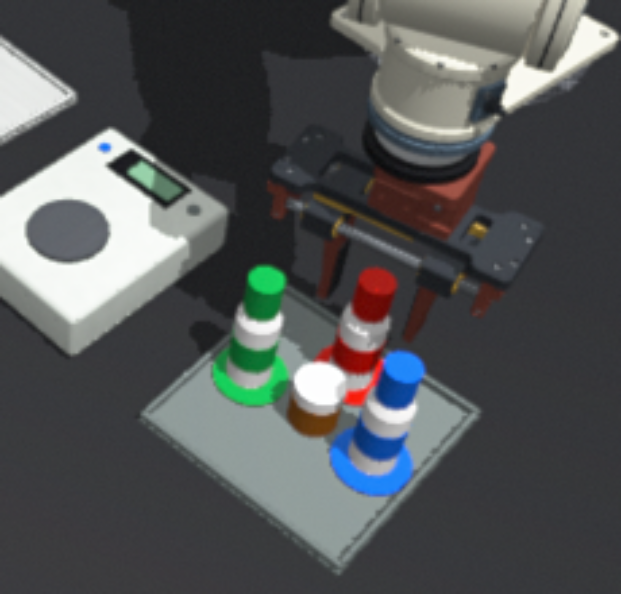

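The red cap at crop (375,295) stands between the two fingertips at (330,290) and (415,325), and the neighbours are clear. I correct by 2 mm and close.

Request:
arm_command --series '[{"linear": [0.002, -0.002, -0.002], "turn": 0}, {"linear": [0, 0, 0], "turn": 0}]'

```text
t: 3.45
ee_pos: [450.3, 242.4, 108.3]
orientation: [-3.111, -0.432, -0.005]
ft_force: [-0.3, 0.0, 0.5]
width: 61.3
grasp_force: 0.0
```

Request:
arm_command --series '[{"linear": [0, 0, 0], "turn": 0}, {"linear": [0, 0, 0], "turn": 0}, {"linear": [0, 0, 0], "turn": 0}, {"linear": [0, 0, 0], "turn": 0}, {"linear": [0, 0, 0], "turn": 0}, {"linear": [0, 0, 0], "turn": 0}]' --jaw -1

```text
t: 4.05
ee_pos: [449.3, 241.4, 106.7]
orientation: [3.112, 0.432, -0.0]
ft_force: [-0.0, -0.0, 1.2]
width: 27.5
grasp_force: 30.0
```

Request:
arm_command --series '[{"linear": [0, 0, -0.01], "turn": 0}, {"linear": [0, 0, -0.025], "turn": 0}, {"linear": [0, 0, -0.035], "turn": 0}, {"linear": [0, 0, -0.035], "turn": 0}, {"linear": [0, 0, -0.03], "turn": 0}, {"linear": [0, 0, -0.02], "turn": 0}, {"linear": [-0.004, 0.015, 0], "turn": 0}, {"linear": [-0.007, 0.027, 0], "turn": 0}, {"linear": [-0.011, 0.04, 0], "turn": 0}, {"linear": [-0.012, 0.045, 0], "turn": 0}]'

```text
t: 5.05
ee_pos: [449.8, 108.2, 260.5]
orientation: [3.111, 0.435, -0.003]
ft_force: [0.7, -0.1, -1.1]
width: 27.9
grasp_force: 30.0
```

Request:
arm_command --series '[{"linear": [-0.012, 0.045, 0], "turn": 0}, {"linear": [-0.012, 0.045, 0], "turn": 0}, {"linear": [-0.012, 0.045, 0], "turn": 0}, {"linear": [-0.012, 0.045, 0], "turn": 0}, {"linear": [-0.012, 0.045, 0], "turn": 0}, {"linear": [-0.012, 0.045, 0], "turn": 0}, {"linear": [-0.012, 0.045, 0], "turn": 0}, {"linear": [-0.011, 0.04, 0], "turn": 0}, {"linear": [-0.008, 0.03, 0], "turn": 0}, {"linear": [-0.003, 0.01, 0], "turn": 0}]'

```text
t: 6.05
ee_pos: [455.0, -301.7, 260.3]
orientation: [-3.112, -0.427, 0.003]
ft_force: [-0.0, 1.1, -1.3]
width: 27.4
grasp_force: 30.0
```

```bash
python3 -c "
from h import *
go((456,-300,260),(456,-300,105))"
```

```text
at [ 455.  -301.7  260.3] yaw 15.6 w 27.4 t 6.05
(456, -300, 260) tool mm [ 1.4 -1.4  0.3] len 2.0
(456, -300, 105) tool mm [  0.2   0.2 155. ] len 155.0
```

Request:
arm_command --series '[{"linear": [0, 0, 0.015], "turn": 0}, {"linear": [0, 0, 0.035], "turn": 0}, {"linear": [0, 0, 0.035], "turn": 0}, {"linear": [0, 0, 0.03], "turn": 0}, {"linear": [0, 0, 0.02], "turn": 0}, {"linear": [0, 0, 0.012], "turn": 0}, {"linear": [0, 0, 0.005], "turn": 0}, {"linear": [0, 0, 0], "turn": 0}, {"linear": [0, 0, 0], "turn": 0}]'

```text
t: 6.95
ee_pos: [457.1, -299.1, 110.5]
orientation: [3.111, 0.432, 0.002]
ft_force: [-0.6, 0.1, -1.7]
width: 27.1
grasp_force: 30.0
```

Request:
arm_command --series '[{"linear": [0, 0, 0.001], "turn": 0}, {"linear": [0, 0, 0.001], "turn": 0}, {"linear": [0, 0, 0], "turn": 0}]'

```text
t: 7.25
ee_pos: [456.8, -299.1, 108.1]
orientation: [3.111, 0.432, 0.001]
ft_force: [-0.8, 0.2, -0.4]
width: 27.6
grasp_force: 30.0
```

Request:
arm_command --series '[{"linear": [0, 0, 0.0015], "turn": 0}, {"linear": [0, 0, 0.0015], "turn": 0}, {"linear": [0, 0, 0], "turn": 0}]'

```text
t: 7.55
ee_pos: [456.5, -298.8, 104.4]
orientation: [-3.112, -0.432, 0.0]
ft_force: [0.4, -0.3, -1.2]
width: 27.5
grasp_force: 30.0
```

Request:
arm_command --series '[{"linear": [0, 0, 0.001], "turn": 0}, {"linear": [0, 0, 0.001], "turn": 0}, {"linear": [0, 0, 0], "turn": 0}]'

```text
t: 7.85
ee_pos: [457.0, -299.1, 103.6]
orientation: [3.111, 0.432, 0.001]
ft_force: [-1.9, 1.4, 8.4]
width: 27.6
grasp_force: 30.0
```

Request:
arm_command --series '[{"linear": [0, 0, 0], "turn": 0}, {"linear": [0, 0, 0], "turn": 0}, {"linear": [0, 0, 0], "turn": 0}, {"linear": [0, 0, -0.015], "turn": 0}, {"linear": [0, 0, -0.03], "turn": 0}, {"linear": [0, 0, -0.045], "turn": 0}, {"linear": [0, 0, -0.045], "turn": 0}, {"linear": [0, 0, -0.021], "turn": 0}, {"linear": [0.018, -0.044, 0], "turn": 0}, {"linear": [0.018, -0.044, 0], "turn": 0}]' --jaw 0.4

```text
t: 8.85
ee_pos: [467.7, -204.4, 259.6]
orientation: [3.111, 0.427, 0.003]
ft_force: [1.1, 0.2, 0.7]
width: 61.6
grasp_force: 0.0
```

Request:
arm_command --series '[{"linear": [0.018, -0.044, 0], "turn": 0}, {"linear": [0.018, -0.044, 0], "turn": 0}, {"linear": [0.018, -0.044, 0], "turn": 0}, {"linear": [0.018, -0.044, 0], "turn": 0}, {"linear": [0.018, -0.044, 0], "turn": 0}, {"linear": [0.018, -0.044, 0], "turn": 0}, {"linear": [0.018, -0.044, 0], "turn": 0}, {"linear": [0.018, -0.044, 0], "turn": 0}, {"linear": [0.006, -0.0165, 0], "turn": 0}, {"linear": [0, 0, 0], "turn": 0}]'

```text
t: 9.85
ee_pos: [511.2, 192.9, 258.3]
orientation: [3.111, 0.437, -0.0]
ft_force: [-0.1, -0.8, 0.9]
width: 61.8
grasp_force: 0.0
```

Run:
```python
from h import *
go((511.5,191,260),(511.5,191,105))
d=cam('scene')
cv2.imwrite('pics/s2.png',d['frame'])
```

```text
at [511.2 192.9 258.3] yaw 16.0 w 61.8 t 9.85
(511.5, 191, 260) tool mm [-0.3  1.9 -1.7] len 3.0
(511.5, 191, 105) tool mm [  0.   0. 155.] len 155.0
```

View pics/s2.png

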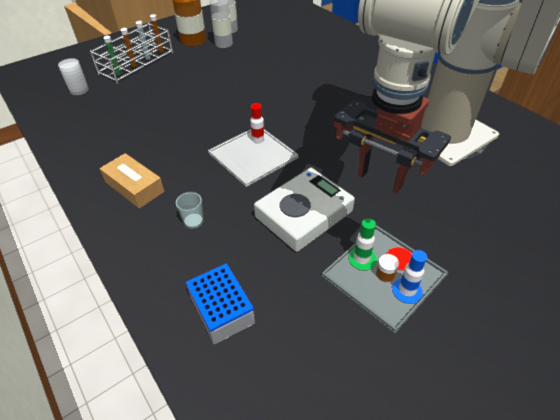

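The red bottle stands upright in the tray at (257,125). Green (367,240) and blue (413,275) are still in place in the caddy.

Request:
arm_command --series '[{"linear": [0, 0, 0.015], "turn": 0}, {"linear": [0, 0, 0.035], "turn": 0}, {"linear": [0, 0, 0.04], "turn": 0}, {"linear": [0, 0, 0.035], "turn": 0}, {"linear": [0, 0, 0.02], "turn": 0}, {"linear": [0, 0, 0.008], "turn": 0}, {"linear": [0, 0, 0], "turn": 0}, {"linear": [0, 0, 0], "turn": 0}]'

```text
t: 10.7
ee_pos: [512.1, 190.4, 106.7]
orientation: [-3.112, -0.43, -0.002]
ft_force: [0.3, 0.3, -0.3]
width: 61.2
grasp_force: 0.0
```

Request:
arm_command --series '[{"linear": [0, 0, 0], "turn": 0}, {"linear": [0, 0, 0], "turn": 0}, {"linear": [0, 0, 0], "turn": 0}, {"linear": [0, 0, 0], "turn": 0}, {"linear": [0, 0, 0], "turn": 0}]' --jaw -1

```text
t: 11.2
ee_pos: [511.4, 191.1, 105.8]
orientation: [-3.112, -0.432, -0.0]
ft_force: [-0.0, 0.4, 1.1]
width: 27.9
grasp_force: 30.0
```

Request:
arm_command --series '[{"linear": [0, 0, -0.01], "turn": 0}, {"linear": [0, 0, -0.025], "turn": 0}, {"linear": [0, 0, -0.035], "turn": 0}, {"linear": [0, 0, -0.035], "turn": 0}, {"linear": [0, 0, -0.03], "turn": 0}, {"linear": [0, 0, -0.02], "turn": 0}, {"linear": [-0.003, 0.015, 0], "turn": 0}, {"linear": [-0.006, 0.03, 0], "turn": 0}, {"linear": [-0.009, 0.045, 0], "turn": 0}, {"linear": [-0.009, 0.045, 0], "turn": 0}]'

```text
t: 12.2
ee_pos: [521.0, 51.8, 259.5]
orientation: [3.111, 0.434, -0.003]
ft_force: [0.4, -0.5, -1.8]
width: 27.8
grasp_force: 30.0
```

Request:
arm_command --series '[{"linear": [-0.009, 0.045, 0], "turn": 0}, {"linear": [-0.009, 0.045, 0], "turn": 0}, {"linear": [-0.009, 0.045, 0], "turn": 0}, {"linear": [-0.009, 0.045, 0], "turn": 0}, {"linear": [-0.009, 0.045, 0], "turn": 0}, {"linear": [-0.009, 0.045, 0], "turn": 0}, {"linear": [-0.008, 0.04, 0], "turn": 0}, {"linear": [-0.005, 0.028, 0], "turn": 0}, {"linear": [-0.002, 0.01, 0], "turn": 0}, {"linear": [0, 0, 0], "turn": 0}]'

```text
t: 13.2
ee_pos: [549.3, -301.1, 259.3]
orientation: [-3.111, -0.428, 0.003]
ft_force: [0.8, -0.1, -1.5]
width: 27.5
grasp_force: 30.0
```

Request:
arm_command --series '[{"linear": [0, 0, 0.015], "turn": 0}, {"linear": [0, 0, 0.035], "turn": 0}, {"linear": [0, 0, 0.035], "turn": 0}, {"linear": [0, 0, 0.03], "turn": 0}, {"linear": [0, 0, 0.02], "turn": 0}, {"linear": [0, 0, 0.013], "turn": 0}, {"linear": [0, 0, 0.006], "turn": 0}, {"linear": [0, 0, 0.001], "turn": 0}, {"linear": [0, 0, 0], "turn": 0}]'

```text
t: 14.1
ee_pos: [551.0, -299.9, 106.4]
orientation: [3.111, 0.432, 0.002]
ft_force: [-0.1, 0.0, -1.1]
width: 27.7
grasp_force: 30.0
```

Contact is expected at about 103.

Request:
arm_command --series '[{"linear": [0, 0, 0.0015], "turn": 0}, {"linear": [0, 0, 0.001], "turn": 0}, {"linear": [0, 0, 0], "turn": 0}]'

```text
t: 14.4
ee_pos: [550.6, -300.1, 103.6]
orientation: [3.111, 0.432, 0.001]
ft_force: [-0.1, 0.5, -1.1]
width: 27.4
grasp_force: 30.0
```

Request:
arm_command --series '[{"linear": [0, 0, 0.001], "turn": 0}, {"linear": [0, 0, 0], "turn": 0}]'

```text
t: 14.6
ee_pos: [550.9, -300.3, 102.8]
orientation: [3.111, 0.432, 0.001]
ft_force: [-0.4, -0.1, 2.9]
width: 27.5
grasp_force: 30.0
```

Request:
arm_command --series '[{"linear": [0, 0, 0], "turn": 0}, {"linear": [0, 0, 0], "turn": 0}, {"linear": [0, 0, 0], "turn": 0}, {"linear": [0, 0, -0.015], "turn": 0}, {"linear": [0, 0, -0.03], "turn": 0}, {"linear": [0, 0, -0.045], "turn": 0}, {"linear": [0, 0, -0.045], "turn": 0}, {"linear": [0, 0, -0.022], "turn": 0}, {"linear": [0.008, -0.045, 0], "turn": 0}, {"linear": [0.008, -0.045, 0], "turn": 0}]' --jaw 0.4

```text
t: 15.6
ee_pos: [541.7, -208.9, 261.4]
orientation: [3.111, 0.428, 0.005]
ft_force: [1.5, 0.7, -0.0]
width: 61.1
grasp_force: 0.0
```

Request:
arm_command --series '[{"linear": [0.009, -0.048, 0], "turn": 0}, {"linear": [0.009, -0.048, 0], "turn": 0}, {"linear": [0.009, -0.048, 0], "turn": 0}, {"linear": [0.009, -0.048, 0], "turn": 0}, {"linear": [0.009, -0.048, 0], "turn": 0}, {"linear": [0.009, -0.048, 0], "turn": 0}, {"linear": [0.009, -0.048, 0], "turn": 0}, {"linear": [0.009, -0.048, 0], "turn": 0}, {"linear": [0.009, -0.048, 0], "turn": 0}, {"linear": [0.009, -0.048, 0], "turn": 0}]'

```text
t: 16.6
ee_pos: [496.8, 279.5, 260.5]
orientation: [-3.111, -0.432, -0.002]
ft_force: [1.4, 0.1, 1.0]
width: 61.2
grasp_force: 0.0
```

Request:
arm_command --series '[{"linear": [0.004, -0.0295, 0], "turn": 0}, {"linear": [0, 0, 0], "turn": 0}]'

```text
t: 16.8
ee_pos: [492.5, 310.4, 260.2]
orientation: [-3.11, -0.438, -0.002]
ft_force: [0.3, -0.8, -0.8]
width: 61.7
grasp_force: 0.0
```

Run:
```python
from h import *
go((493.5,307,260),(493.5,307,105))
d=cam('scene')
cv2.imwrite('pics/s3.png',d['frame'])
```

```text
at [492.5 310.4 260.2] yaw 16.0 w 61.7 t 16.8
(493.5, 307, 260) tool mm [0.1 3.6 0.2] len 4.0
(493.5, 307, 105) tool mm [ -0.2   0.2 155. ] len 155.0
```

View pics/s3.png

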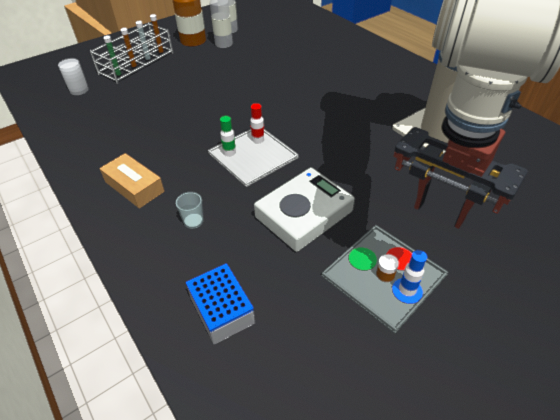

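Green stands at (228,140) and red at (257,125) in the tray. Blue (413,275) is the next one.

Request:
arm_command --series '[{"linear": [0, 0, 0.015], "turn": 0}, {"linear": [0, 0, 0.035], "turn": 0}, {"linear": [0, 0, 0.04], "turn": 0}, {"linear": [0, 0, 0.035], "turn": 0}, {"linear": [0, 0, 0.02], "turn": 0}, {"linear": [0, 0, 0.009], "turn": 0}, {"linear": [0, 0, 0], "turn": 0}, {"linear": [0, 0, 0], "turn": 0}]'

```text
t: 17.65
ee_pos: [494.0, 306.7, 106.4]
orientation: [-3.111, -0.431, -0.002]
ft_force: [-0.0, -0.2, -0.0]
width: 61.8
grasp_force: 0.0
```

Request:
arm_command --series '[{"linear": [0, 0, 0], "turn": 0}, {"linear": [0, 0, 0], "turn": 0}, {"linear": [0, 0, 0], "turn": 0}, {"linear": [0, 0, 0], "turn": 0}, {"linear": [0, 0, 0], "turn": 0}]' --jaw -1

```text
t: 18.15
ee_pos: [493.1, 307.0, 105.3]
orientation: [-3.112, -0.432, -0.0]
ft_force: [0.4, -0.1, 1.8]
width: 27.4
grasp_force: 30.0
```

Request:
arm_command --series '[{"linear": [0, 0, -0.01], "turn": 0}, {"linear": [0, 0, -0.025], "turn": 0}, {"linear": [0, 0, -0.035], "turn": 0}, {"linear": [0, 0, -0.035], "turn": 0}, {"linear": [0, 0, -0.03], "turn": 0}, {"linear": [0, 0, -0.02], "turn": 0}, {"linear": [-0.004, 0.015, 0], "turn": 0}, {"linear": [-0.008, 0.03, 0], "turn": 0}, {"linear": [-0.012, 0.045, 0], "turn": 0}, {"linear": [-0.012, 0.045, 0], "turn": 0}]'

```text
t: 19.15
ee_pos: [493.8, 165.0, 258.8]
orientation: [3.111, 0.434, -0.003]
ft_force: [0.6, -0.1, -1.4]
width: 27.7
grasp_force: 30.0
```

Request:
arm_command --series '[{"linear": [-0.012, 0.047, 0], "turn": 0}, {"linear": [-0.012, 0.047, 0], "turn": 0}, {"linear": [-0.012, 0.047, 0], "turn": 0}, {"linear": [-0.012, 0.047, 0], "turn": 0}, {"linear": [-0.012, 0.047, 0], "turn": 0}, {"linear": [-0.012, 0.047, 0], "turn": 0}, {"linear": [-0.011, 0.04, 0], "turn": 0}, {"linear": [-0.008, 0.03, 0], "turn": 0}, {"linear": [-0.003, 0.0105, 0], "turn": 0}, {"linear": [0, 0, 0], "turn": 0}]'

```text
t: 20.15
ee_pos: [502.2, -208.3, 259.1]
orientation: [-3.111, -0.428, 0.003]
ft_force: [-0.1, 1.0, -1.6]
width: 27.4
grasp_force: 30.0
```

Request:
arm_command --series '[{"linear": [0, 0, 0.015], "turn": 0}, {"linear": [0, 0, 0.035], "turn": 0}, {"linear": [0, 0, 0.035], "turn": 0}, {"linear": [0, 0, 0.03], "turn": 0}, {"linear": [0, 0, 0.02], "turn": 0}, {"linear": [0, 0, 0.013], "turn": 0}, {"linear": [0, 0, 0.006], "turn": 0}, {"linear": [0, 0, 0.001], "turn": 0}, {"linear": [0, 0, 0], "turn": 0}]'

```text
t: 21.05
ee_pos: [504.0, -207.1, 105.9]
orientation: [3.111, 0.432, 0.002]
ft_force: [-0.5, -1.0, -1.8]
width: 27.6
grasp_force: 30.0
```

Request:
arm_command --series '[{"linear": [0, 0, 0.0015], "turn": 0}, {"linear": [0, 0, 0.001], "turn": 0}, {"linear": [0, 0, 0], "turn": 0}]'

```text
t: 21.35
ee_pos: [503.6, -207.4, 103.1]
orientation: [3.111, 0.432, 0.001]
ft_force: [-0.1, -0.9, -1.8]
width: 27.7
grasp_force: 30.0
```

Request:
arm_command --series '[{"linear": [0, 0, 0.001], "turn": 0}, {"linear": [0, 0, 0], "turn": 0}]'

```text
t: 21.55
ee_pos: [503.9, -207.6, 102.2]
orientation: [3.111, 0.432, 0.001]
ft_force: [-2.0, -1.2, 4.1]
width: 27.6
grasp_force: 30.0
```

Request:
arm_command --series '[{"linear": [0, 0, 0], "turn": 0}, {"linear": [0, 0, 0], "turn": 0}, {"linear": [0, 0, 0], "turn": 0}, {"linear": [0, 0, -0.015], "turn": 0}, {"linear": [0, 0, -0.03], "turn": 0}, {"linear": [0, 0, -0.045], "turn": 0}, {"linear": [0, 0, -0.045], "turn": 0}, {"linear": [0, 0, -0.022], "turn": 0}, {"linear": [0, 0, 0], "turn": 0}]' --jaw 0.4

```text
t: 22.45
ee_pos: [505.3, -208.0, 262.4]
orientation: [3.108, 0.431, 0.009]
ft_force: [-0.5, -0.3, -0.7]
width: 61.5
grasp_force: 0.0
```

Run:
```python
from h import *
np.set_printoptions(precision=1,suppress=True)
S,T=cam('scene'),cam('top')
for c in HSV:
    q=[]
    for n,d in(('scene',S),('top',T)):
        b=max(blobs(d,n,c),key=lambda b:b[0][4]); 
        w=np.array([onz(d,x,y,8)[:2] for y,x in zip(*np.nonzero(b[2]))],np.float32); print(c,n,b[1],cv2.minEnclosingCircle(w),w.mean(0))
        (x,y),r=cv2.minEnclosingCircle(w); q.append(ray(d,*proj(d,(x,y,8))))
    print('  tri',tri(*q))
h=T['frame'][218:260,240:282].astype(int); print(h[20,::4].tolist())
for name,rs,rt,lo,hi,z in [('pan',(276,190,315,220),(240,218,282,260),(0,0,0),(180,255,135),62),('lid',(376,252,401,274),(136,254,160,276),(0,0,200),(180,60,255),51)]:
    q=[]
    for n,d,r in(('scene',S,rs),('top',T,rt)):
        c=poly(d,r,lo,hi); w=np.array([onz(d,*p[0],z)[:2] for p in c],np.float32); (x,y),rr=cv2.minEnclosingCircle(w)
        print(name,n,x,y,rr,w.mean(0)); q.append(ray(d,*proj(d,(x,y,z))))
    print('  tri',tri(*q))
go((503.5,253,230),(503.5,253,33),(503.5,253,200),(564,14,200),(564,14,95))
f=np.hstack([S['frame'][100:260,190:440],T['frame'][200:360,80:330]]);cv2.imwrite('pics/c4.png',cv2.resize(f,None,fx=1.6,fy=1.6))
```

```text
red scene [402.5 257.1] ((446.5553283691406, 241.56312561035156), 31.5777587890625) [440.8 243.6]
red top [155.1 289.2] ((446.8190612792969, 243.20486450195312), 30.760662078857422) [446.6 243.2]
  tri [447.3 242.5   9.6]
blue scene [407.1 290.3] ((496.5438537597656, 307.42431640625), 31.3420467376709) [496.9 307.9]
blue top [125.2 266.5] ((495.33111572265625, 309.549072265625), 31.154062271118164) [495.1 310.7]
  tri [496.2 308.4   8.9]
green scene [362.3 258.4] ((513.266845703125, 192.33746337890625), 31.019203186035156) [513.7 192.8]
green top [178.5 259.8] ((512.3419799804688, 194.48924255371094), 30.34566307067871) [512.2 194.2]
  tri [513.1 193.5   9.2]
[[243, 245, 245], [133, 126, 127], [124, 117, 116], [119, 115, 113], [122, 117, 117], [118, 112, 111], [113, 110, 107], [116, 109, 109], [117, 111, 111], [130, 129, 126], [241, 244, 243]]
pan scene 564.7139892578125 13.478955268859863 36.179718017578125 [564.6  14.4]
pan top 562.1759643554688 14.449345588684082 34.54344177246094 [562.2  14.2]
  tri [563.2  13.7  61.1]
lid scene 502.71929931640625 251.40672302246094 20.494789123535156 [503.1 251.7]
lid top 502.4190979003906 254.53953552246094 20.784866333007812 [502.1 253.8]
  tri [503.3 253.1  53.4]
at [ 503.3 -207.1  258.5] yaw 15.8 w 61.4 t 22.55
(503.5, 253, 230) tool mm [ 125.5 -442.6   28.5] len 461.0
(503.5, 253, 33) tool mm [ -0.  -0. 197.] len 197.0
(503.5, 253, 200) tool mm [   0.    0. -167.] len 167.0
(564, 14, 200) tool mm [ -6.9 246.4   0. ] len 247.0
(564, 14, 95) tool mm [ -0.  -0. 105.] len 105.0
```

View pics/c4.png

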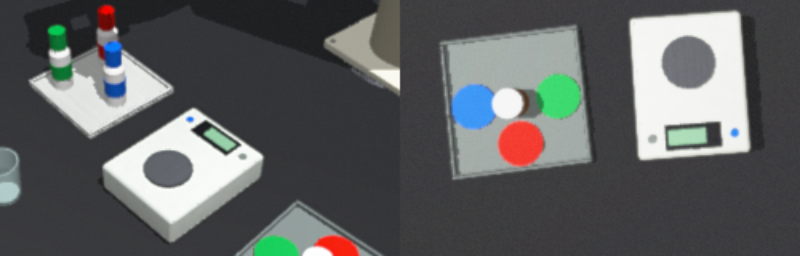

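All three bottles stand in the tray (crop (60,57), (108,35), (113,75)), and the caddy holds only the jar. The discs are fully visible, and their heights come out at 9–10 mm, pan 61 mm and jar lid 53 mm, in line with the text.

Request:
arm_command --series '[{"linear": [0.0125, -0.0445, 0], "turn": 0}, {"linear": [0.0125, -0.0445, 0], "turn": 0}, {"linear": [0.0125, -0.0445, 0], "turn": 0}, {"linear": [0.0125, -0.0445, 0], "turn": 0}, {"linear": [0.0125, -0.0445, 0], "turn": 0}, {"linear": [0.0125, -0.0445, 0.005], "turn": 0}, {"linear": [0.0125, -0.0445, 0.005], "turn": 0}, {"linear": [0.0125, -0.0445, 0.01], "turn": 0}, {"linear": [0.0125, -0.0445, 0.01], "turn": 0}, {"linear": [0.0125, -0.0425, 0], "turn": 0}]' --jaw 0.6

```text
t: 23.55
ee_pos: [500.8, 254.2, 225.0]
orientation: [3.11, 0.432, -0.009]
ft_force: [0.8, -0.3, -0.0]
width: 70.0
grasp_force: 0.0
```

Request:
arm_command --series '[{"linear": [0, 0, 0.02], "turn": 0}, {"linear": [0, 0, 0.035], "turn": 0}, {"linear": [0, 0, 0.045], "turn": 0}, {"linear": [0, 0, 0.04], "turn": 0}, {"linear": [0, 0, 0.025], "turn": 0}, {"linear": [0, 0, 0.015], "turn": 0}, {"linear": [0, 0, 0.005], "turn": 0}, {"linear": [0, 0, 0], "turn": 0}, {"linear": [0, 0, 0], "turn": 0}]'

```text
t: 24.45
ee_pos: [503.8, 253.4, 44.5]
orientation: [-3.111, -0.432, -0.002]
ft_force: [0.0, 0.3, -0.4]
width: 70.0
grasp_force: 0.0
```

Run:
```python
from h import *
go((503.2,253,33))
d=cam('scene');cv2.imwrite('pics/s5.png',cv2.resize(d['frame'][180:340,300:480],None,fx=3.5,fy=3.5))
```

```text
at [503.8 253.4  44.5] yaw 15.8 w 70.0 t 24.45
(503.2, 253, 33) tool mm [-0.7  0.2 11.5] len 12.0
```

View pics/s5.png

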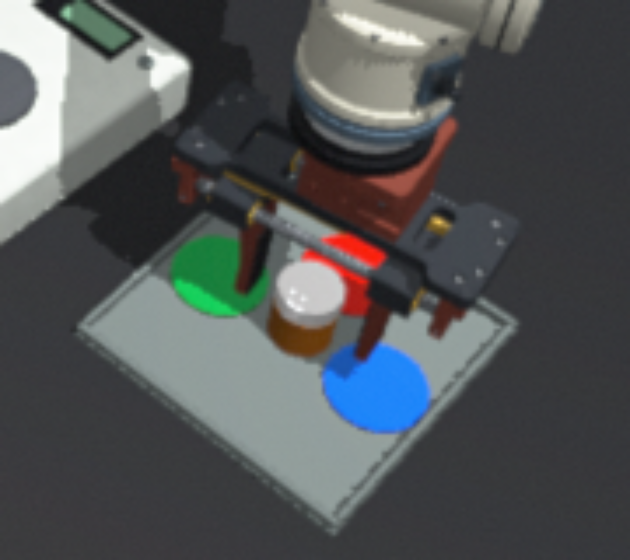

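The jar at crop (305,305) lies between the two fingertips at (245,285) and (365,350). I go down a further 11 mm and close.

Request:
arm_command --series '[{"linear": [0, 0, 0.007], "turn": 0}, {"linear": [0, 0, 0.004], "turn": 0}, {"linear": [0, 0, 0], "turn": 0}]'

```text
t: 24.8
ee_pos: [502.9, 253.0, 32.4]
orientation: [3.112, 0.432, -0.001]
ft_force: [0.3, 0.5, -0.2]
width: 70.5
grasp_force: 0.0
```

Request:
arm_command --series '[{"linear": [0, 0, 0], "turn": 0}, {"linear": [0, 0, 0], "turn": 0}, {"linear": [0, 0, 0], "turn": 0}, {"linear": [0, 0, 0], "turn": 0}, {"linear": [0, 0, 0], "turn": 0}]' --jaw -1

```text
t: 25.3
ee_pos: [503.2, 253.1, 32.8]
orientation: [-3.112, -0.432, -0.0]
ft_force: [0.3, -1.2, 0.7]
width: 39.2
grasp_force: 30.0
```

Request:
arm_command --series '[{"linear": [0, 0, -0.01], "turn": 0}, {"linear": [0, 0, -0.025], "turn": 0}, {"linear": [0, 0, -0.035], "turn": 0}, {"linear": [0, 0, -0.035], "turn": 0}, {"linear": [0, 0, -0.02], "turn": 0}, {"linear": [0, 0.015, 0], "turn": 0}, {"linear": [-0.001, 0.03, 0], "turn": 0}, {"linear": [-0.001, 0.04, 0], "turn": 0}, {"linear": [-0.001, 0.04, 0], "turn": 0}, {"linear": [-0.001, 0.04, 0], "turn": 0}]'

```text
t: 26.3
ee_pos: [543.5, 90.8, 156.5]
orientation: [3.112, 0.432, -0.003]
ft_force: [0.3, 0.6, -0.6]
width: 39.7
grasp_force: 30.0
```

Request:
arm_command --series '[{"linear": [-0.001, 0.04, 0], "turn": 0}, {"linear": [-0.001, 0.028, 0], "turn": 0}, {"linear": [-0.001, 0.0135, 0], "turn": 0}, {"linear": [0, 0, 0], "turn": 0}, {"linear": [0, 0, 0.015], "turn": 0}, {"linear": [0, 0, 0.025], "turn": 0}, {"linear": [0, 0, 0.015], "turn": 0}, {"linear": [0, 0, 0.007], "turn": 0}, {"linear": [0, 0, 0], "turn": 0}, {"linear": [0, 0, 0], "turn": 0}]'

```text
t: 27.3
ee_pos: [563.8, 14.5, 95.8]
orientation: [-3.112, -0.433, -0.0]
ft_force: [0.2, 0.4, -1.8]
width: 39.4
grasp_force: 30.0
```

Request:
arm_command --series '[{"linear": [0, 0, 0.002], "turn": 0}, {"linear": [0, 0, 0.002], "turn": 0}, {"linear": [0, 0, 0], "turn": 0}]'

```text
t: 27.6
ee_pos: [563.6, 13.9, 91.9]
orientation: [3.112, 0.432, 0.001]
ft_force: [0.3, 0.8, -0.2]
width: 39.7
grasp_force: 30.0
```

Request:
arm_command --series '[{"linear": [0, 0, 0.001], "turn": 0}, {"linear": [0, 0, 0], "turn": 0}]'

```text
t: 27.8
ee_pos: [563.5, 13.9, 90.7]
orientation: [3.112, 0.432, 0.0]
ft_force: [0.0, -0.4, -0.7]
width: 39.8
grasp_force: 30.0
```

Request:
arm_command --series '[{"linear": [0, 0, 0.001], "turn": 0}, {"linear": [0, 0, 0], "turn": 0}]'

```text
t: 28.0
ee_pos: [563.7, 14.0, 89.8]
orientation: [3.112, 0.432, 0.001]
ft_force: [-0.4, -1.3, 0.2]
width: 39.4
grasp_force: 30.0
```

Request:
arm_command --series '[{"linear": [0, 0, 0.0007], "turn": 0}, {"linear": [0, 0, 0], "turn": 0}]'

```text
t: 28.2
ee_pos: [563.7, 14.0, 89.7]
orientation: [3.112, 0.432, 0.0]
ft_force: [-1.3, 0.1, 7.6]
width: 39.6
grasp_force: 30.0
```

Request:
arm_command --series '[{"linear": [0, 0, 0], "turn": 0}, {"linear": [0, 0, 0], "turn": 0}, {"linear": [0, 0, 0], "turn": 0}, {"linear": [0, 0, -0.015], "turn": 0}, {"linear": [0, 0, -0.03], "turn": 0}, {"linear": [0, 0, -0.045], "turn": 0}, {"linear": [0, 0, -0.045], "turn": 0}, {"linear": [0, 0, -0.035], "turn": 0}, {"linear": [0, 0, 0], "turn": 0}]' --jaw 0.6

```text
t: 29.1
ee_pos: [566.4, 14.0, 265.5]
orientation: [3.11, 0.432, 0.016]
ft_force: [0.2, 0.0, -0.3]
width: 70.5
grasp_force: 0.0
```

Request:
arm_command --series '[{"linear": [-0.02, 0.033, 0], "turn": 0}, {"linear": [-0.02, 0.033, 0], "turn": 0}, {"linear": [-0.02, 0.033, 0], "turn": 0}, {"linear": [-0.02, 0.033, 0], "turn": 0}, {"linear": [-0.02, 0.033, 0], "turn": 0}, {"linear": [-0.018, 0.032, 0], "turn": 0}, {"linear": [0, 0, 0], "turn": 0}, {"linear": [0, 0, 0], "turn": 0}]' --jaw 0.4

```text
t: 29.9
ee_pos: [503.0, -208.0, 258.7]
orientation: [-3.111, -0.428, 0.001]
ft_force: [0.2, 0.2, -0.3]
width: 61.2
grasp_force: 0.0
```

Run:
```python
from h import *
np.set_printoptions(precision=1,suppress=True)
S,T=cam('scene'),cam('top')
for c in HSV:
  for n,d,r in(('scene',S,(205,90,305,190)),('top',T,(320,210,440,325))):
    for s,ce,_ in blobs(d,n,c,r): print(c,n,s,ce,onz(d,*ce,102))
c=poly(S,(276,180,315,220),(0,0,200),(180,60,255))
go((503.8,-207.5,103))
f=np.hstack([S['frame'][80:280,190:440],T['frame'][180:380,200:450]]);cv2.imwrite('pics/c6.png',cv2.resize(f,None,fx=1.6,fy=1.6))
```

```text
red scene [251, 103, 11, 16, 159] [256.  110.3] [ 452.9 -303.8  102. ]
red scene [251, 128, 4, 9, 23] [252.7 131.9] [ 514.5 -228.2  102. ]
red top [373, 261, 15, 22, 132] [379.9 269.3] [ 503.7 -233.5  102. ]
blue scene [255, 126, 12, 16, 157] [260.5 133.2] [ 501.8 -211.5  102. ]
blue scene [255, 151, 13, 10, 98] [261.6 155.7] [ 550.9 -135.7  102. ]
green scene [220, 115, 12, 16, 165] [225.5 122.7] [ 549.5 -306.2  102. ]
green scene [221, 140, 14, 10, 96] [228.2 144.9] [ 593.1 -221.6  102. ]
at [ 503.6 -206.8  258.8] yaw 15.8 w 61.1 t 30.0
(503.8, -207.5, 103) tool mm [  0.1   0.9 155.8] len 156.0
```

View pics/c6.png

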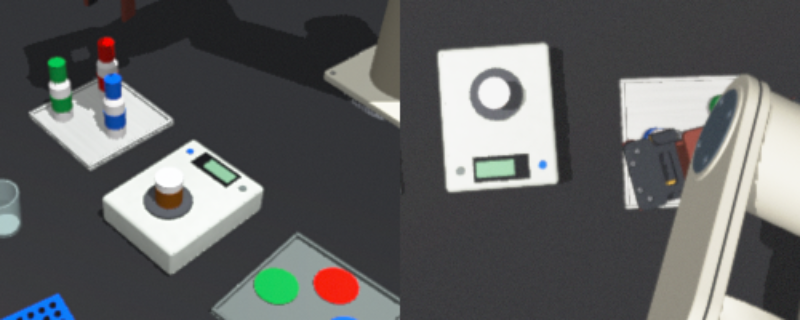

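The jar stands in the middle of the pan, with an even dark ring around it in the top crop at (497,93), and all bottles are upright. Now the bottles go back, blue first.

Request:
arm_command --series '[{"linear": [0, 0, 0.015], "turn": 0}, {"linear": [0, 0, 0.035], "turn": 0}, {"linear": [0, 0, 0.04], "turn": 0}, {"linear": [0, 0, 0.035], "turn": 0}, {"linear": [0, 0, 0.02], "turn": 0}, {"linear": [0, 0, 0.01], "turn": 0}, {"linear": [0, 0, 0], "turn": 0}, {"linear": [0, 0, 0], "turn": 0}]'

```text
t: 30.8
ee_pos: [504.4, -207.3, 104.8]
orientation: [3.111, 0.433, 0.001]
ft_force: [1.7, 0.8, 0.4]
width: 61.3
grasp_force: 0.0
```

Request:
arm_command --series '[{"linear": [0, 0, 0], "turn": 0}, {"linear": [0, 0, 0], "turn": 0}, {"linear": [0, 0, 0], "turn": 0}, {"linear": [0, 0, 0], "turn": 0}, {"linear": [0, 0, 0], "turn": 0}]' --jaw -1

```text
t: 31.3
ee_pos: [503.7, -207.8, 104.3]
orientation: [3.112, 0.432, 0.001]
ft_force: [-0.2, -1.0, 3.0]
width: 27.6
grasp_force: 30.0
```

Request:
arm_command --series '[{"linear": [0, 0, -0.01], "turn": 0}, {"linear": [0, 0, -0.025], "turn": 0}, {"linear": [0, 0, -0.035], "turn": 0}, {"linear": [0, 0, -0.035], "turn": 0}, {"linear": [0, 0, -0.03], "turn": 0}, {"linear": [0, 0, -0.02], "turn": 0}, {"linear": [0.004, -0.015, 0], "turn": 0}, {"linear": [0.008, -0.03, 0], "turn": 0}, {"linear": [0.012, -0.045, 0], "turn": 0}, {"linear": [0.012, -0.045, 0], "turn": 0}]'

```text
t: 32.3
ee_pos: [500.0, -65.9, 257.7]
orientation: [-3.111, -0.429, 0.003]
ft_force: [0.3, 0.1, -2.0]
width: 27.3
grasp_force: 30.0
```

Request:
arm_command --series '[{"linear": [0.0125, -0.047, 0], "turn": 0}, {"linear": [0.0125, -0.047, 0], "turn": 0}, {"linear": [0.0125, -0.047, 0], "turn": 0}, {"linear": [0.0125, -0.047, 0], "turn": 0}, {"linear": [0.0125, -0.047, 0], "turn": 0}, {"linear": [0.0125, -0.047, 0], "turn": 0}, {"linear": [0.011, -0.041, 0], "turn": 0}, {"linear": [0.0075, -0.029, 0], "turn": 0}, {"linear": [0.003, -0.0115, 0], "turn": 0}, {"linear": [0, 0, 0], "turn": 0}]'

```text
t: 33.3
ee_pos: [494.0, 309.2, 257.7]
orientation: [3.111, 0.436, -0.003]
ft_force: [-0.5, -1.0, -2.1]
width: 27.5
grasp_force: 30.0
```

Request:
arm_command --series '[{"linear": [0, 0, 0.015], "turn": 0}, {"linear": [0, 0, 0.035], "turn": 0}, {"linear": [0, 0, 0.035], "turn": 0}, {"linear": [0, 0, 0.03], "turn": 0}, {"linear": [0, 0, 0.02], "turn": 0}, {"linear": [0, 0, 0.01], "turn": 0}, {"linear": [0, 0, 0.004], "turn": 0}, {"linear": [0, 0, 0], "turn": 0}, {"linear": [0, 0, 0], "turn": 0}]'

```text
t: 34.2
ee_pos: [496.0, 308.1, 111.0]
orientation: [-3.111, -0.431, -0.002]
ft_force: [-0.2, 0.3, -1.9]
width: 27.1
grasp_force: 30.0
```

Request:
arm_command --series '[{"linear": [0, 0, 0.001], "turn": 0}, {"linear": [0, 0, 0.001], "turn": 0}, {"linear": [0, 0, 0], "turn": 0}]'

```text
t: 34.5
ee_pos: [495.5, 308.2, 108.3]
orientation: [-3.112, -0.432, -0.001]
ft_force: [0.9, 1.1, -1.3]
width: 27.9
grasp_force: 30.0
```

Request:
arm_command --series '[{"linear": [0, 0, 0.001], "turn": 0}, {"linear": [0, 0, 0], "turn": 0}]'

```text
t: 34.7
ee_pos: [495.5, 308.2, 107.3]
orientation: [-3.112, -0.432, -0.001]
ft_force: [-0.5, -0.2, 2.4]
width: 27.5
grasp_force: 30.0
```

Request:
arm_command --series '[{"linear": [0, 0, 0.0007], "turn": 0}, {"linear": [0, 0, 0], "turn": 0}]'

```text
t: 34.9
ee_pos: [495.8, 308.3, 107.2]
orientation: [-3.111, -0.432, -0.001]
ft_force: [-0.4, -1.3, 6.8]
width: 27.1
grasp_force: 30.0
```

Request:
arm_command --series '[{"linear": [0, 0, 0], "turn": 0}, {"linear": [0, 0, 0], "turn": 0}, {"linear": [0, 0, 0], "turn": 0}, {"linear": [0, 0, -0.015], "turn": 0}, {"linear": [0, 0, -0.03], "turn": 0}, {"linear": [0, 0, -0.045], "turn": 0}, {"linear": [0, 0, -0.045], "turn": 0}, {"linear": [0, 0, -0.018], "turn": 0}, {"linear": [-0.016, 0.045, 0], "turn": 0}, {"linear": [-0.016, 0.045, 0], "turn": 0}]' --jaw 0.4

```text
t: 35.9
ee_pos: [489.3, 212.7, 261.3]
orientation: [-3.11, -0.436, -0.005]
ft_force: [0.3, -0.6, 0.5]
width: 61.3
grasp_force: 0.0
```

Request:
arm_command --series '[{"linear": [-0.016, 0.045, 0], "turn": 0}, {"linear": [-0.016, 0.045, 0], "turn": 0}, {"linear": [-0.016, 0.045, 0], "turn": 0}, {"linear": [-0.016, 0.045, 0], "turn": 0}, {"linear": [-0.016, 0.045, 0], "turn": 0}, {"linear": [-0.016, 0.045, 0], "turn": 0}, {"linear": [-0.016, 0.045, 0], "turn": 0}, {"linear": [-0.016, 0.045, 0], "turn": 0}, {"linear": [-0.016, 0.045, 0], "turn": 0}, {"linear": [-0.016, 0.045, 0], "turn": 0}]'

```text
t: 36.9
ee_pos: [457.3, -265.9, 260.5]
orientation: [3.111, 0.431, 0.002]
ft_force: [0.6, -0.4, -0.3]
width: 61.1
grasp_force: 0.0
```

Request:
arm_command --series '[{"linear": [-0.011, 0.0335, 0], "turn": 0}, {"linear": [0, 0, 0], "turn": 0}, {"linear": [0, 0, 0], "turn": 0}]'

```text
t: 37.2
ee_pos: [455.8, -299.3, 259.7]
orientation: [-3.112, -0.429, -0.0]
ft_force: [0.1, 0.2, -0.0]
width: 61.5
grasp_force: 0.0
```

Run:
```python
from h import *
go((456.8,-299,104))
S=cam('scene')
cv2.imwrite('pics/s7.png',cv2.resize(S['frame'][80:340,190:450],None,fx=2.2,fy=2.2))
```

```text
at [ 455.8 -299.3  259.7] yaw 15.7 w 61.5 t 37.2
(456.8, -299, 104) tool mm [  1.   -0.  155.7] len 156.0
```

View pics/s7.png

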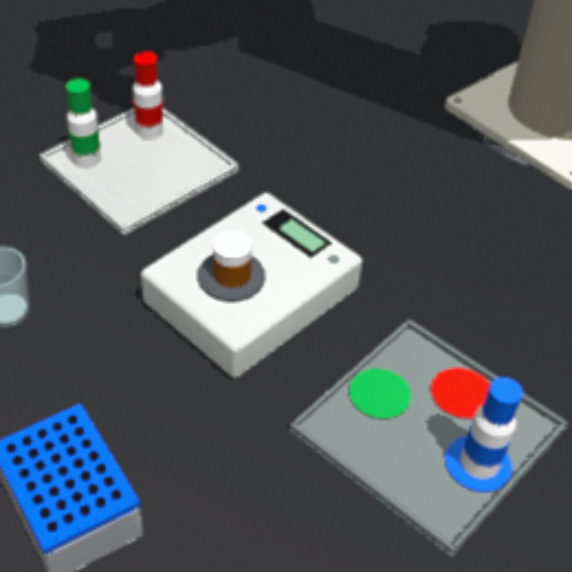

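Blue stands upright on its disc at crop (487,430), with blue edge showing round the foot. I will check its centring later. Red next.

Request:
arm_command --series '[{"linear": [0, 0, 0.015], "turn": 0}, {"linear": [0, 0, 0.035], "turn": 0}, {"linear": [0, 0, 0.04], "turn": 0}, {"linear": [0, 0, 0.035], "turn": 0}, {"linear": [0, 0, 0.02], "turn": 0}, {"linear": [0, 0, 0.01], "turn": 0}, {"linear": [0, 0, 0], "turn": 0}, {"linear": [0, 0, 0], "turn": 0}]'

```text
t: 38.05
ee_pos: [456.9, -298.8, 105.3]
orientation: [3.111, 0.433, 0.001]
ft_force: [-0.1, 0.0, 0.2]
width: 61.4
grasp_force: 0.0
```

Request:
arm_command --series '[{"linear": [0, 0, 0], "turn": 0}, {"linear": [0, 0, 0], "turn": 0}, {"linear": [0, 0, 0], "turn": 0}, {"linear": [0, 0, 0], "turn": 0}, {"linear": [0, 0, 0], "turn": 0}]' --jaw -1

```text
t: 38.55
ee_pos: [456.3, -299.2, 104.5]
orientation: [3.111, 0.432, 0.001]
ft_force: [-0.0, 0.4, 2.4]
width: 27.3
grasp_force: 30.0
```

Run:
```python
from h import *
go((447,242,104))
S,T=cam('scene'),cam('top')
for n,d in(('scene',S),('top',T)):
    bs=blobs(d,n,'blue'); 
    b=max(bs,key=lambda b:b[1][1] if n=='scene' else b[0][4]-1000*(b[0][4]>900))
    w=np.array([onz(d,x,y,8)[:2] for y,x in zip(*np.nonzero(b[2]))],np.float32); print(n,[x[0] for x in bs],cv2.minEnclosingCircle(w))
    for s,ce,_ in bs: print(ce,onz(d,*ce,110))
```

```text
at [ 456.3 -299.2  104.5] yaw 15.8 w 27.3 t 38.55
(447, 242, 104) tool mm [ 1.384e+02 -5.233e+02  4.000e-01] len 541.0
scene [[410, 251, 18, 22, 288], [392, 276, 31, 28, 472]] ((493.8929443359375, 307.2039489746094), 33.84407424926758)
[418.28819444 261.28819444] [496.67694046 309.2093335  110.        ]
[406.81567797 290.55084746] [562.64420423 340.41738921 110.        ]
top [[116, 253, 25, 28, 355], [102, 261, 18, 15, 206]] ((495.5348205566406, 308.8003234863281), 30.629941940307617)
[129.47887324 265.97464789] [500.08800939 273.30284156 110.        ]
[110.03398058 268.09223301] [495.07188232 311.68777269 110.        ]
```

Blue's cap is at about (496,309) against a disc centre of (496,308.4), so it is centred. Carrying red.

Request:
arm_command --series '[{"linear": [0, 0, -0.01], "turn": 0}, {"linear": [0, 0, -0.025], "turn": 0}, {"linear": [0, 0, -0.035], "turn": 0}, {"linear": [0, 0, -0.035], "turn": 0}, {"linear": [0, 0, -0.03], "turn": 0}, {"linear": [0, 0, -0.02], "turn": 0}, {"linear": [0.004, -0.015, 0], "turn": 0}, {"linear": [0.008, -0.03, 0], "turn": 0}, {"linear": [0.012, -0.045, 0], "turn": 0}, {"linear": [0.012, -0.045, 0], "turn": 0}]'

```text
t: 39.65
ee_pos: [452.6, -157.1, 257.9]
orientation: [-3.111, -0.429, 0.003]
ft_force: [1.4, 0.6, -0.9]
width: 27.4
grasp_force: 30.0
```

Request:
arm_command --series '[{"linear": [0.0125, -0.047, 0], "turn": 0}, {"linear": [0.0125, -0.047, 0], "turn": 0}, {"linear": [0.0125, -0.047, 0], "turn": 0}, {"linear": [0.0125, -0.047, 0], "turn": 0}, {"linear": [0.0125, -0.047, 0], "turn": 0}, {"linear": [0.0125, -0.047, 0], "turn": 0}, {"linear": [0.0125, -0.047, 0], "turn": 0}, {"linear": [0.0085, -0.034, 0], "turn": 0}, {"linear": [0.0045, -0.018, 0], "turn": 0}, {"linear": [0.002, -0.007, 0], "turn": 0}]'

```text
t: 40.65
ee_pos: [445.2, 243.7, 257.9]
orientation: [3.111, 0.436, -0.004]
ft_force: [-0.1, -0.1, -1.4]
width: 27.5
grasp_force: 30.0
```

Request:
arm_command --series '[{"linear": [0, 0, 0], "turn": 0}, {"linear": [0, 0, 0.015], "turn": 0}, {"linear": [0, 0, 0.035], "turn": 0}, {"linear": [0, 0, 0.035], "turn": 0}, {"linear": [0, 0, 0.03], "turn": 0}, {"linear": [0, 0, 0.02], "turn": 0}, {"linear": [0, 0, 0.01], "turn": 0}, {"linear": [0, 0, 0.004], "turn": 0}, {"linear": [0, 0, 0], "turn": 0}, {"linear": [0, 0, 0], "turn": 0}]'

```text
t: 41.65
ee_pos: [447.7, 242.0, 111.2]
orientation: [-3.111, -0.431, -0.002]
ft_force: [0.9, 0.2, -1.3]
width: 27.6
grasp_force: 30.0
```

Request:
arm_command --series '[{"linear": [0, 0, 0.001], "turn": 0}, {"linear": [0, 0, 0.001], "turn": 0}, {"linear": [0, 0, 0], "turn": 0}]'

```text
t: 41.95
ee_pos: [447.2, 242.0, 108.6]
orientation: [-3.112, -0.432, -0.001]
ft_force: [-0.1, -0.7, -1.1]
width: 27.3
grasp_force: 30.0
```

Request:
arm_command --series '[{"linear": [0, 0, 0.001], "turn": 0}, {"linear": [0, 0, 0], "turn": 0}]'

```text
t: 42.15
ee_pos: [447.2, 242.1, 107.5]
orientation: [-3.112, -0.432, -0.001]
ft_force: [-0.6, -0.2, 2.5]
width: 27.7
grasp_force: 30.0
```

Request:
arm_command --series '[{"linear": [0, 0, 0.0005], "turn": 0}, {"linear": [0, 0, 0], "turn": 0}]'

```text
t: 42.35
ee_pos: [447.4, 242.1, 107.5]
orientation: [-3.112, -0.432, -0.001]
ft_force: [-2.2, -0.5, 8.0]
width: 28.0
grasp_force: 30.0
```

Request:
arm_command --series '[{"linear": [0, 0, 0], "turn": 0}, {"linear": [0, 0, 0], "turn": 0}, {"linear": [0, 0, 0], "turn": 0}, {"linear": [0, 0, -0.015], "turn": 0}, {"linear": [0, 0, -0.03], "turn": 0}, {"linear": [0, 0, -0.045], "turn": 0}, {"linear": [0, 0, -0.045], "turn": 0}, {"linear": [0, 0, -0.018], "turn": 0}, {"linear": [-0.004, 0.045, 0], "turn": 0}, {"linear": [-0.004, 0.045, 0], "turn": 0}]' --jaw 0.4

```text
t: 43.35
ee_pos: [464.2, 153.1, 260.7]
orientation: [-3.111, -0.437, -0.003]
ft_force: [0.5, -0.6, -0.7]
width: 61.7
grasp_force: 0.0
```

Request:
arm_command --series '[{"linear": [-0.004, 0.045, 0], "turn": 0}, {"linear": [-0.004, 0.045, 0], "turn": 0}, {"linear": [-0.004, 0.045, 0], "turn": 0}, {"linear": [-0.004, 0.045, 0], "turn": 0}, {"linear": [-0.004, 0.045, 0], "turn": 0}, {"linear": [-0.004, 0.045, 0], "turn": 0}, {"linear": [-0.004, 0.045, 0], "turn": 0}, {"linear": [-0.004, 0.045, 0], "turn": 0}, {"linear": [-0.004, 0.045, 0], "turn": 0}, {"linear": [-0.004, 0.045, 0], "turn": 0}]'

```text
t: 44.35
ee_pos: [547.8, -292.6, 259.5]
orientation: [-3.111, -0.431, 0.001]
ft_force: [0.9, -0.2, 0.9]
width: 61.6
grasp_force: 0.0
```

Request:
arm_command --series '[{"linear": [0, 0.01, 0], "turn": 0}, {"linear": [0, 0, 0], "turn": 0}, {"linear": [0, 0, 0], "turn": 0}]'

```text
t: 44.65
ee_pos: [550.1, -299.3, 259.2]
orientation: [-3.11, -0.432, 0.002]
ft_force: [-0.4, 0.3, 0.5]
width: 61.3
grasp_force: 0.0
```

Run:
```python
from h import *
go((550.8,-300.2,104))
```

```text
at [ 550.1 -299.3  259.2] yaw 15.8 w 61.3 t 44.65
(550.8, -300.2, 104) tool mm [  0.5   1.3 155.2] len 155.0
```

Request:
arm_command --series '[{"linear": [0, 0, 0.015], "turn": 0}, {"linear": [0, 0, 0.035], "turn": 0}, {"linear": [0, 0, 0.04], "turn": 0}, {"linear": [0, 0, 0.035], "turn": 0}, {"linear": [0, 0, 0.02], "turn": 0}, {"linear": [0, 0, 0.01], "turn": 0}, {"linear": [0, 0, 0], "turn": 0}, {"linear": [0, 0, 0], "turn": 0}]'

```text
t: 45.45
ee_pos: [551.2, -300.0, 105.5]
orientation: [3.111, 0.433, 0.001]
ft_force: [0.1, 0.7, -0.1]
width: 61.8
grasp_force: 0.0
```

Request:
arm_command --series '[{"linear": [0, 0, 0], "turn": 0}, {"linear": [0, 0, 0], "turn": 0}, {"linear": [0, 0, 0], "turn": 0}, {"linear": [0, 0, 0], "turn": 0}, {"linear": [0, 0, 0], "turn": 0}]' --jaw -1

```text
t: 45.95
ee_pos: [550.7, -300.5, 105.1]
orientation: [3.112, 0.432, 0.001]
ft_force: [-0.9, 0.9, 2.1]
width: 27.3
grasp_force: 30.0
```

Run:
```python
from h import *
go((512.5,193,104))
```

```text
at [ 550.7 -300.5  105.1] yaw 15.8 w 27.3 t 45.95
(512.5, 193, 104) tool mm [  97.5 -485.3    0.9] len 495.0
```

Request:
arm_command --series '[{"linear": [0, 0, -0.01], "turn": 0}, {"linear": [0, 0, -0.025], "turn": 0}, {"linear": [0, 0, -0.035], "turn": 0}, {"linear": [0, 0, -0.035], "turn": 0}, {"linear": [0, 0, -0.03], "turn": 0}, {"linear": [0, 0, -0.02], "turn": 0}, {"linear": [0.003, -0.015, 0], "turn": 0}, {"linear": [0.006, -0.03, 0], "turn": 0}, {"linear": [0.009, -0.045, 0], "turn": 0}, {"linear": [0.009, -0.045, 0], "turn": 0}]'

```text
t: 46.95
ee_pos: [538.3, -161.0, 258.3]
orientation: [-3.111, -0.43, 0.003]
ft_force: [0.4, 0.5, -1.8]
width: 27.4
grasp_force: 30.0
```

Request:
arm_command --series '[{"linear": [0.0095, -0.046, 0], "turn": 0}, {"linear": [0.0095, -0.046, 0], "turn": 0}, {"linear": [0.0095, -0.046, 0], "turn": 0}, {"linear": [0.0095, -0.046, 0], "turn": 0}, {"linear": [0.0095, -0.046, 0], "turn": 0}, {"linear": [0.0095, -0.046, 0], "turn": 0}, {"linear": [0.007, -0.038, 0], "turn": 0}, {"linear": [0.0045, -0.026, 0], "turn": 0}, {"linear": [0.002, -0.01, 0], "turn": 0}, {"linear": [0, 0, 0], "turn": 0}]'

```text
t: 47.95
ee_pos: [511.1, 193.9, 258.8]
orientation: [3.111, 0.436, -0.003]
ft_force: [-0.2, -0.1, -0.3]
width: 27.5
grasp_force: 30.0
```

Request:
arm_command --series '[{"linear": [0, 0, 0.015], "turn": 0}, {"linear": [0, 0, 0.035], "turn": 0}, {"linear": [0, 0, 0.035], "turn": 0}, {"linear": [0, 0, 0.03], "turn": 0}, {"linear": [0, 0, 0.02], "turn": 0}, {"linear": [0, 0, 0.01], "turn": 0}, {"linear": [0, 0, 0.004], "turn": 0}, {"linear": [0, 0, 0], "turn": 0}, {"linear": [0, 0, 0], "turn": 0}]'

```text
t: 48.85
ee_pos: [513.1, 192.8, 111.7]
orientation: [-3.112, -0.431, -0.003]
ft_force: [0.4, 0.5, -0.4]
width: 27.4
grasp_force: 30.0
```

Request:
arm_command --series '[{"linear": [0, 0, 0.001], "turn": 0}, {"linear": [0, 0, 0.001], "turn": 0}, {"linear": [0, 0, 0], "turn": 0}]'

```text
t: 49.15
ee_pos: [512.5, 193.0, 109.1]
orientation: [-3.112, -0.432, -0.001]
ft_force: [-0.3, -0.7, -0.1]
width: 27.7
grasp_force: 30.0
```

Request:
arm_command --series '[{"linear": [0, 0, 0.001], "turn": 0}, {"linear": [0, 0, 0], "turn": 0}]'

```text
t: 49.35
ee_pos: [512.6, 192.9, 108.1]
orientation: [-3.112, -0.432, -0.001]
ft_force: [-0.8, -0.5, 1.4]
width: 27.5
grasp_force: 30.0
```

Request:
arm_command --series '[{"linear": [0, 0, 0.0005], "turn": 0}, {"linear": [0, 0, 0], "turn": 0}]'

```text
t: 49.55
ee_pos: [512.8, 193.0, 108.0]
orientation: [-3.112, -0.432, -0.001]
ft_force: [-1.7, -0.9, 6.1]
width: 27.6
grasp_force: 30.0
```

Contact made: release, rise and move back over to the tray side.

Request:
arm_command --series '[{"linear": [0, 0, 0], "turn": 0}, {"linear": [0, 0, 0], "turn": 0}, {"linear": [0, 0, 0], "turn": 0}, {"linear": [0, 0, -0.015], "turn": 0}, {"linear": [0, 0, -0.03], "turn": 0}, {"linear": [0, 0, -0.045], "turn": 0}, {"linear": [0, 0, -0.045], "turn": 0}, {"linear": [0, 0, -0.018], "turn": 0}, {"linear": [-0.012, 0.045, 0], "turn": 0}, {"linear": [-0.012, 0.045, 0], "turn": 0}]' --jaw 0.4

```text
t: 50.55
ee_pos: [514.1, 99.7, 261.2]
orientation: [-3.111, -0.437, -0.003]
ft_force: [0.1, 0.1, -0.4]
width: 61.1
grasp_force: 0.0
```

Request:
arm_command --series '[{"linear": [-0.012, 0.045, 0], "turn": 0}, {"linear": [-0.012, 0.045, 0], "turn": 0}, {"linear": [-0.012, 0.045, 0], "turn": 0}, {"linear": [-0.012, 0.045, 0], "turn": 0}, {"linear": [-0.012, 0.045, 0], "turn": 0}, {"linear": [-0.012, 0.045, 0], "turn": 0}, {"linear": [-0.012, 0.045, 0], "turn": 0}, {"linear": [-0.012, 0.03, 0], "turn": 0}, {"linear": [0, 0, 0], "turn": 0}, {"linear": [0, 0, 0], "turn": 0}]'

```text
t: 51.55
ee_pos: [514.9, -258.7, 259.8]
orientation: [-3.111, -0.429, 0.001]
ft_force: [0.2, 0.5, -0.2]
width: 61.4
grasp_force: 0.0
```

Run:
```python
from h import *
S,T=cam('scene'),cam('top')
for c in HSV:
    a=min(blobs(S,'scene',c),key=lambda b:b[1][1])[1]; print(c,'cap, scene ray z=110',onz(S,*a,110).round(1))
f=np.hstack([S['frame'][180:330,240:450],T['frame'][190:340,90:300]]);cv2.imwrite('pics/c8.png',cv2.resize(f,None,fx=1.9,fy=1.9))
go()
```

```text
red cap, scene ray z=110 [447.5 242.7 110. ]
blue cap, scene ray z=110 [496.7 309.2 110. ]
green cap, scene ray z=110 [514.7 193.6 110. ]
at [ 515.2 -257.4  260. ] yaw 15.8 w 61.9 t 51.65
```

View pics/c8.png

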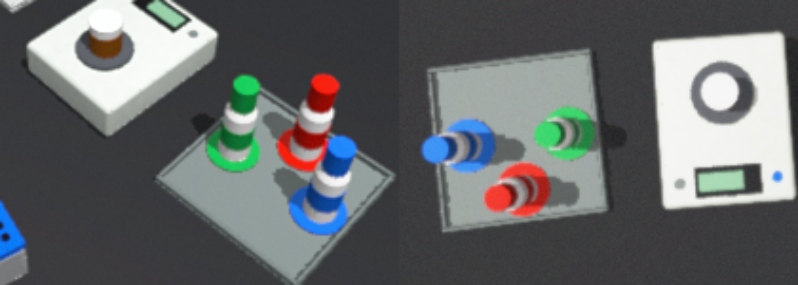

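All three bottles stand upright on their own discs, with caps within 2 mm of the disc centres. The jar is centred on the pan (top crop (721,93)) and the arm is clear.

```bash
python3 -c "
from workcell import ctrl
print(ctrl.close_job())"
```

```text
the job is handed in; nothing more can be done
None
```

The job is done and handed in at about 52 s: the bottles were parked in the tray, the jar was set in the middle of the pan, each bottle went back upright on its own colour's disc, and the beaker was not touched.

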